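# Unlock and open the long bamboo battery box

### The job

Two bamboo slide-lid boxes stand on the sideboard, each with its lid held shut by a small metal lock bolt on its side. On the longer box (the one whose lid has a straight bar grip, not a round knob), draw the lock bolt fully out, away from the box, then slide the lid fully open so that the batteries can be reached, and let go.

Things in the scene. Friction and masses are not known exactly. Their poses are not given: they have to be found in the camera images.
- long_lock_tab (a point): Aluminium finger tab on the long box's lock bolt: upright block 20 (x) by 16 (y) mm, 37 tall, beside the box's left wall, over a steel plate. Point: on its centre line, 12 mm below its top, 80 above the sideboard, nothing else taller than 56 within 60 mm. Axes are the box's: x the way the lid opens (away from the robot, within 20 degrees), y the way the bolt draws out (left), z up.
- long_lock (a joint): How far the long box's lock bolt is drawn out, m: 0 fully in (its tongue lies across the lid's path, tab centre 63 mm left of the box's centre line), 0.028 fully out, along +y of the tab. The lid is free from 0.012. No spring: it stays where it is left; about 1.2 N moves it.
- long_lid_grip (a point): Straight bamboo bar grip on the lid of the long box (260 by 94 mm, 56 high), near the robot's end: 18 (x) by 50 (y) mm, 37 tall. Point: on its centre line, 12 mm below its top, 25 above the lid, 80 above the sideboard. Axes as for the tab: the lid slides to +x, along the box, past the bolt. The shorter box (190 mm) has a round knob on its lid and a like lock.
- long_lid (a joint): How far the long box's lid is open, m: 0 shut, 0.092 fully open, along +x of its grip. While the bolt is in, the lid is stopped at about 0.004. No spring: it stays where it is left; about 1.5 N moves it.

How it is judged (in metres and radians):
On the way, in this order (a step that is already met when the one before it is completed fails the run):
1. the long box's lock bolt is drawn out, clear of the lid (value of joint long_lock above 0.018 m), for 0.2 s.
2. the long box's lid is slid open (value of joint long_lid above 0.075 m), for 0.2 s.
At the end, for the whole second after the job is handed in: The long box's lid is open by more than 75 mm of its 92 mm and at rest, and its lock bolt is still drawn out by more than 15 mm of its 28 mm (value of joint long_lock above 0.015 m and value of joint long_lid above 0.075 m and velocity of joint long_lid between -0.01 and 0.01 m/s); the robot touches nothing.
It fails at once if the lid is forced past the bolt while the bolt is still in (value of joint long_lid above 0.012 m and value of joint long_lock below 0.008 m).
It also fails if it takes over 48 s, if anything falls off the work surface, if the arm or the gripper's body presses on something with over 40 N, if the wrist force passes 120 N, or if a joint passes its speed limit or range.

### The arm

A 6-joint arm with a two-finger parallel gripper is mounted at the origin on the work surface. World frame = base frame: x ahead of the robot, y to its left, z up, the work surface at z = 0. Lengths are in mm, angles in rad, forces in N, time in s.
With the tool pointing down it reaches from about 325 to 900 mm from the base axis. Payload 6.1 kg.
Tool frame: the origin (TCP) lies at the very end of the fingers, on their centre line; the grasp point (between the pads) lies 19 mm behind it; z points along the fingers, y is the direction in which the jaws open and shut (so a half turn about z gives the same grasp; the last joint's range is limited). The gripper opens to 87 mm and grips with 3 to 60 N. Pads are 19 mm wide; open, the fingers measure 117 mm over their backs; the gripper's body (75 mm by 190 mm) begins 51 mm behind the grasp point.
Start: joints at [1.141, 0.22, 1.526, -0, 1.395, -0.126], TCP at [186.966, 596.372, 222.538] pointing down, gripper open.
Joint ranges: [-2.98, 2.98], [-0.91, 2.08], [0.09, 2.57], [-1.24, 4.39], [0.2, 2.65], [-2.68, 2.68]. Speed limits (rad/s): [2.57, 2.57, 3.01, 3.14, 3.14, 3.14].

### API

Orientations are given as [roll, pitch, yaw] about the fixed x, y, z axes, in that order (R = Rz(yaw) Ry(pitch) Rx(roll)).
In Python, from station import robot, cams, job_done gives the robot as it stands.
- The arm moves only by the tool arm_command, never from a script. Its argument "increments" is a list that holds one entry, the list of rows, each a list of 7 numbers: the shift along the tool's x, y, z in mm, then the turn, a rotation vector about the tool's x, y, z in degrees, then the finger opening in mm, from 0 to 87. In form: [[[tx, ty, tz, ax, ay, az, fingers], ...]]. A call has 1 to 10 rows; each row is the pose to reach, as a shift and turn from the pose commanded when the call began, along the tool's axes at that moment; what a row does not reach only later rows make up. A row lasts 1/10 s, in which the tool goes at most 50 mm and 8.59 degrees, less where a joint would pass 70% of its speed; a pose out of reach is approached as far as the arm can. A call with a gripper value outside its range is refused whole. The fingers move at their own pace and stop on an object; "squeeze" is the grip in N (left out, the last holds). Time passes only in rows, so rows that repeat a pose let the fingers close. It gives the time, the measured TCP pose, the force and the opening at its end, in the units of the state.
- robot.state(): the state, without advancing time (a new reading comes with each control period).
- cams.grab_frame(name): name is "scene" or "top" or "wrist"; returns the picture (480x640x3 uint8, red, green, blue); there is no depth.
- cams.camera_params(name): a dict with "camera_matrix" (3x3 intrinsics, pixels), "camera_from_world" (4x4, takes a point from world to camera coordinates). Camera axes: x right, y down, z forward; pixel columns grow to the right and rows downward; lengths in mm; the calibration is good to about 2 mm. The wrist camera is an equidistant fisheye: a pixel r from the principal point sees the ray r / f radians off the axis. A picture is of the moment at which its call begins: read the wrist's pose just before it. camera_params takes no time and is no camera call; for the wrist camera it gives the pose at the moment of the call.
- job_done(): hands the job in, once; it reports no verdict.
The state is a dict: "t": time; "joints": joint angles; "joint_velocities": joint speeds; "tau": joint torques, N m; "eef_pos": TCP position; "orientation": TCP orientation; "wrist_force": force on the tool from outside, world axes, zero at the start; "wrist_torque": the same for the moment, N m; "finger_gap": finger opening in mm.
Only numpy, scipy, OpenCV 4.12 (cv2) and the standard library are available. Lean on these libraries where they do the work, as an engineer would, in place of code of your own. Each camera call takes 0.05 s, during which the arm holds its last target.

## Working session

There is one attempt and no reset: what is moved stays moved. The work goes in short steps, Python scripts to look and compute and a tool call to move; the robot and the scene stay as the last step left them, time stands still between calls to the robot, and variables do not carry over. Pictures are saved under pics/ and viewed, and the job is handed in when it is done.

Besides the shell and the picture viewer there is one more tool, called after "Call:" as name(argument=value, ...) on one line, values as JSON. arm_command: Moves the arm, as the interface text tells. Its arguments: {"type":"object","properties":{"increments":{"type":"array","items":{"type":"array","items":{"type":"array","items":{"type":"number"}}}},"squeeze":{"type":"number"}},"required":["increments"]}

```bash
mkdir -p pics
python3 - <<'E'
from station import robot,cams
import cv2
s=robot.state();print(s['t'],s['eef_pos'],s['orientation'],s['finger_gap'])
for n in("scene","top","wrist"):
    cv2.imwrite(f"pics/{n}0.png",cams.grab_frame(n)[:,:,::-1])
    p=cams.camera_params(n);print(n,p)
E
```

```text
0.0 [186.68727138 595.78980064 221.41352372] [-3.13960396e+00 -2.59433258e-04  2.83779384e+00] 86.48968625335598
scene {'camera_matrix': array([[436.20069891,   0.        , 327.68935697],
       [  0.        , 436.20069891, 243.58818277],
       [  0.        ,   0.        ,   1.        ]]), 'camera_from_world': array([[ 2.46036264e-01,  9.69205263e-01, -1.03593233e-02,
        -1.36209363e+02],
       [ 5.71350883e-01, -1.53656466e-01, -8.06193438e-01,
        -2.23020954e+02],
       [-7.82958700e-01,  1.92434013e-01, -5.91561345e-01,
         1.10428406e+03],
       [ 0.00000000e+00,  0.00000000e+00,  0.00000000e+00,
         1.00000000e+00]])}
top {'camera_matrix': array([[460.62623304,   0.        , 325.42839382],
       [  0.        , 460.62623304, 240.13881142],
       [  0.        ,   0.        ,   1.        ]]), 'camera_from_world': array([[-2.04973413e-02, -9.99786473e-01,  2.62064518e-03,
         2.04419268e+01],
       [-9.94799132e-01,  2.01333739e-02, -9.98465574e-02,
         5.33107286e+02],
       [ 9.97724751e-02, -4.65360451e-03, -9.94999396e-01,
         8.20449526e+02],
       [ 0.00000000e+00,  0.00000000e+00,  0.00000000e+00,
         1.00000000e+00]])}
wrist {'camera_matrix': array([[371.64829954,   0.        , 318.30515107],
       [  0.        , 371.64829954, 235.78214443],
       [  0.        ,   0.        ,   1.        ]]), 'camera_from_world': array([[ 2.99652283e-01,  9.54047139e-01, -1.60187305e-03,
        -6.23890110e+02],
       [ 9.11044986e-01, -2.85646715e-01,  2.97326398e-01,
        -3.61709169e+01],
       [ 2.83205830e-01, -9.05539125e-02, -9.54774553e-01,
         3.91998420e+02],
       [ 0.00000000e+00,  0.00000000e+00,  0.00000000e+00,
         1.00000000e+00]])}
```

View pics/scene0.png

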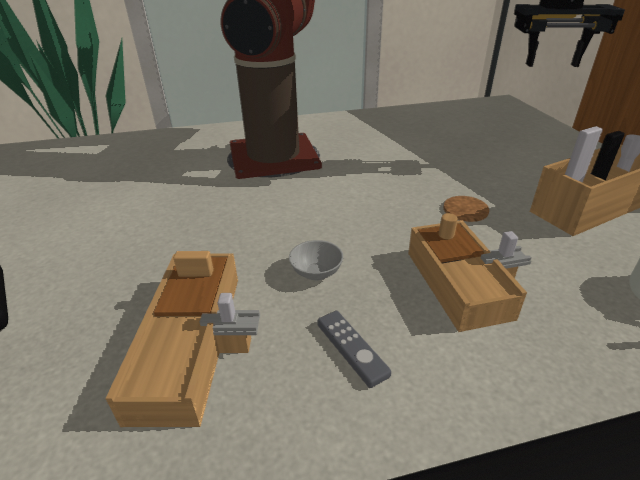

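View pics/top0.png

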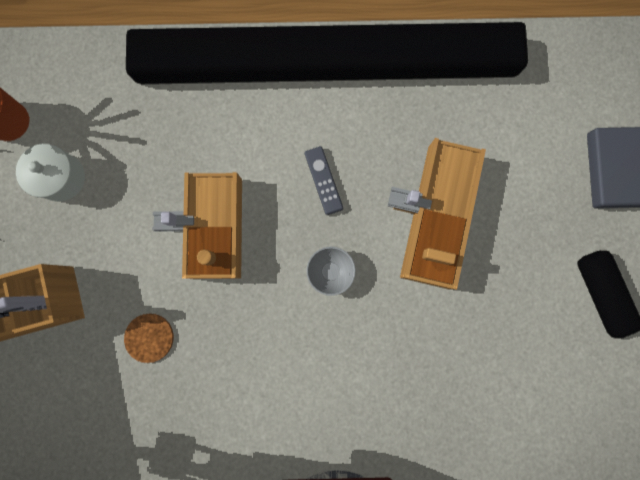

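The long box is the right one in the top view: bar grip near (440,257), tab near (412,198). I'll zoom in on both.

Run:
```python
import cv2,numpy as np
a=cv2.imread('pics/top0.png')[130:300,375:505];b=cv2.imread('pics/scene0.png')[240:430,100:270]
a=cv2.resize(a,None,fx=3,fy=3,interpolation=cv2.INTER_NEAREST)
b=cv2.resize(b,None,fx=2.3,fy=2.3,interpolation=cv2.INTER_NEAREST)
h=max(a.shape[0],b.shape[0]);o=np.zeros((h,a.shape[1]+b.shape[1],3),np.uint8)
o[:a.shape[0],:a.shape[1]]=a;o[:b.shape[0],a.shape[1]:]=b
print(o.shape);cv2.imwrite('pics/z0.png',o)
```

```text
(510, 781, 3)
```

View pics/z0.png

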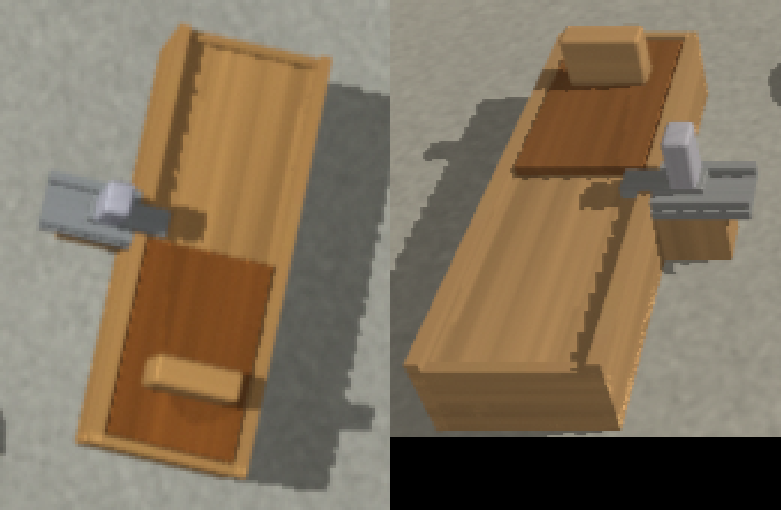

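```bash
cat > h.py <<'E'
import numpy as np,cv2
from station import robot,cams
def ray(n,uv,z,p=None):
    p=p or cams.camera_params(n);K=p['camera_matrix'];T=p['camera_from_world']
    R=T[:3,:3];c=-R.T@T[:3,3]
    d=np.linalg.inv(K)@[uv[0],uv[1],1]
    if n=='wrist':
        q=(np.array(uv)-K[:2,2])/K[0,0];r=np.hypot(*q);d=np.r_[q/max(r,1e-9)*np.sin(r),np.cos(r)]
    d=R.T@d
    return c+d*(z-c[2])/d[2]
E
python3 - <<'E'
from h import *
Z=lambda u,v:(u/3+375-.33,v/3+130-.33)
for k,uv,z in [("NL",(78,437),56),("NR",(245,474),56),("FR",(330,60),56),("FL",(187,26),56),
 ("lidL",(145,240),55),("lidR",(274,265),55),("gTL",(152,355),92),("gTR",(243,373),92),("gBL",(144,380),92)]:
    print(k,ray('top',Z(*uv),z).round(1))
S=lambda u,v:((u-390)/2.3+100,v/2.3+240)
for k,uv,z in [("tab s top",(678,129),92),("grip s top",(605,35),92),("gL",(562,32),92),("gR",(645,32),92)]:
    print(k,ray('scene',S(*uv),z).round(1))
im=cv2.imread('pics/top0.png');print("tab px")
for v in range(186,206): print(v,[int(x) for x in im[v,402:424].mean(1)])
hsv=cv2.cvtColor(im,cv2.COLOR_BGR2HSV)
print('grip V')
for v in range(244,268): print(v,[int(x) for x in hsv[v,418:460,2]])
E
```

```text
NL [ 465.5 -121.6   56. ]
NR [ 441.8 -218.7   56. ]
FR [ 689.4 -282.2   56. ]
FL [ 712.2 -196.7   56. ]
lidL [ 581.8 -166.    55. ]
lidR [ 565.2 -242.3   55. ]
gTL [ 510.  -159.1   92. ]
gTR [ 498.8 -210.    92. ]
gBL [ 496. -154.   92.]
tab s top [ 598.  -144.5   92. ]
grip s top [ 500.  -183.2   92. ]
gL [ 489.8 -209.3   92. ]
gR [ 503.3 -159.    92. ]
tab px
186 [153, 152, 151, 149, 147, 147, 150, 148, 147, 147, 151, 154, 154, 153, 152, 149, 145, 131, 119, 117, 122, 124]
187 [151, 149, 149, 145, 145, 147, 147, 148, 147, 148, 153, 155, 156, 155, 153, 151, 146, 139, 117, 118, 122, 122]
188 [146, 148, 146, 144, 144, 148, 150, 149, 148, 149, 152, 153, 154, 153, 153, 152, 150, 133, 118, 119, 123, 122]
189 [140, 142, 143, 142, 143, 147, 151, 151, 150, 150, 152, 150, 150, 145, 152, 154, 150, 126, 117, 122, 121, 122]
190 [136, 139, 138, 139, 140, 142, 146, 146, 150, 157, 164, 153, 151, 143, 149, 150, 143, 122, 117, 121, 123, 123]
191 [131, 135, 137, 136, 136, 138, 138, 141, 151, 173, 182, 170, 163, 158, 155, 148, 139, 136, 119, 124, 121, 123]
192 [112, 121, 124, 129, 131, 135, 138, 145, 1
[... 5888 characters left out ...]
3, 110, 102, 101, 101, 93, 95, 93, 89, 84, 72, 69, 76, 87, 97, 103]
265 [124, 122, 121, 123, 128, 130, 129, 130, 134, 137, 141, 143, 140, 134, 128, 122, 120, 118, 120, 123, 124, 123, 122, 120, 121, 122, 124, 121, 119, 115, 112, 99, 96, 93, 91, 88, 73, 73, 79, 91, 103, 104]
266 [124, 120, 122, 122, 127, 130, 130, 129, 135, 138, 142, 141, 138, 135, 131, 128, 122, 117, 120, 123, 123, 123, 122, 120, 121, 124, 124, 123, 120, 118, 121, 119, 118, 115, 115, 111, 95, 97, 92, 122, 130, 131]
267 [121, 119, 121, 125, 128, 129, 129, 131, 135, 139, 143, 142, 137, 135, 132, 131, 125, 118, 120, 123, 121, 121, 120, 120, 121, 123, 124, 122, 119, 120, 123, 121, 120, 119, 123, 121, 121, 121, 106, 154, 162, 163]
```

Run:
```python
from h import *
g=ray('top',(440.3,255.8),92);t=ray('top',(414.6,195.7),92);print('grip',g,'tab',t)
# scene subpix
im=cv2.imread('pics/scene0.png');hs=cv2.cvtColor(im,cv2.COLOR_BGR2HSV)
m=((hs[...,1]<40)&(hs[...,2]>185)).astype(np.uint8);m[:, :210]=0;m[:,245:]=0;m[:285]=0;m[:330]*=1
n,l,st,c=cv2.connectedComponentsWithStats(m[:330]);print(st[1:],c[1:])
for yaw in(-.23,-.245,-.26):
    x=np.array([np.cos(yaw),np.sin(yaw)]);y=np.array([-x[1],x[0]]);d=(t-g)[:2];print(yaw,d@x,d@y)
K=None
T={n:cams.camera_params(n) for n in('top','scene')}
def tri(a,b):
    P=[T[n]['camera_matrix']@T[n]['camera_from_world'][:3] for n in('top','scene')]
    X=cv2.triangulatePoints(P[0],P[1],np.array(a,float),np.array(b,float));return (X[:3]/X[3]).ravel()
S=lambda u,v:((u-390)/2.3+100-.3,v/2.3+240-.3)
print('grip tri',tri((440.3,255.8),S(604,36)),'tab tri',tri((414.6,195.7),S(679,130)))
```

```text
grip [ 496.30530034 -183.86780426   92.        ] tab [ 600.29895349 -144.48511665   92.        ]
[] []
-0.23 92.2767577805276 62.05381497902325
-0.245 91.33560452011501 63.4309335173475
-0.26 90.37390113400458 64.79378036322758
grip tri [ 496.46127942 -184.61842524   89.40607722] tab tri [ 599.997049   -144.21166057   93.53525043]
```

```bash
cat >> h.py <<'E'
from scipy.spatial.transform import Rotation as Ro
def rel(p,yaw,p0=None,o0=None):
    s=robot.state();p0=s['eef_pos'] if p0 is None else p0;o0=s['orientation'] if o0 is None else o0
    R0=Ro.from_euler('xyz',o0);R1=Ro.from_euler('xyz',[np.pi,0,yaw])
    return R0.inv().apply(np.array(p)-p0).round(1),(R0.inv()*R1).as_rotvec(degrees=True).round(1)
E
python3 -c "
from h import *
print(rel((600,-144.4,200),1.328,[186.966, 596.372, 222.538],[np.pi,0,2.838]))"
```

```text
(array([-615.6, -583.4,   22.5]), array([ 0. , -0. , 86.5]))
```

Call:
arm_command(increments=[[[-35,-33,1,0,0,8,87],[-70,-66,2,0,0,16,87],[-105,-99,4,0,0,24,87],[-140,-132,5,0,0,32,87],[-175,-165,6,0,0,40,87],[-210,-198,8,0,0,48,87],[-245,-231,9,0,0,56,87],[-280,-264,10,0,0,64,87],[-315,-297,11,0,0,72,87],[-350,-330,12.5,0,0,80,87]]])

```text
t: 1.15
eef_pos: [422.7, 175.0, 210.1]
orientation: [3.141, -0.0, 1.436]
wrist_force: [0.7, 0.7, 0.1]
finger_gap: 87.2
```

```bash
python3 -c "
from h import *
s=robot.state();print(s['t'],s['eef_pos'],s['orientation'],s['joints'])
print(rel((600,-144.4,200),1.328))"
```

```text
1.15 [422.73652813 174.98599652 210.09341826] [ 3.14109256e+00 -3.03382728e-04  1.43586972e+00] [ 2.19726607e-01 -1.83157280e-01  1.95945501e+00  1.13231877e-04
  1.36472059e+00  3.54630149e-01]
(array([-292.6,  218.6,   10.1]), array([ 0. , -0. ,  6.2]))
```

Call:
arm_command(increments=[[[-36,27,1,0,0,1,87],[-73,54,2,0,0,2,87],[-110,82,4,0,0,3,87],[-146,109,5,0,0,4,87],[-183,137,6,0,0,5,87],[-219,164,8,0,0,6,87],[-256,191,9,0,0,6.2,87],[-292.6,218.6,10,0,0,6.2,87],[-292.6,218.6,10,0,0,6.2,87],[-292.6,218.6,10,0,0,6.2,87]]])

```text
t: 2.15
eef_pos: [600.8, -142.2, 198.9]
orientation: [-3.14, -0.001, 1.331]
wrist_force: [-0.1, 0.5, -0.6]
finger_gap: 86.9
```

Run:
```python
from h import *
s=robot.state();print(s['t'],s['eef_pos'],s['orientation'],s['joints'])
p=cams.camera_params('wrist')
cv2.imwrite('pics/w1.png',cams.grab_frame('wrist')[:,:,::-1])
K=p['camera_matrix'];T=p['camera_from_world']
for n,X in(('tab',(600,-144.4,92)),('grip',(496.4,-184,92))):
    c=T[:3,:3]@X+T[:3,3];r=np.arctan2(np.hypot(c[0],c[1]),c[2]);q=c[:2]/np.hypot(c[0],c[1])*r*K[0,0]+K[:2,2];print(n,q)
```

```text
2.15 [ 600.84988212 -142.18385975  198.93605555] [-3.13950767e+00 -5.67088998e-04  1.33140449e+00] [-3.60183382e-01  2.20980094e-01  1.57064323e+00  3.19324362e-04
  1.35210747e+00 -1.20861750e-01]
tab [317.69943872 236.17894409]
grip [209.80821714 307.34153289]
```

View pics/w1.png

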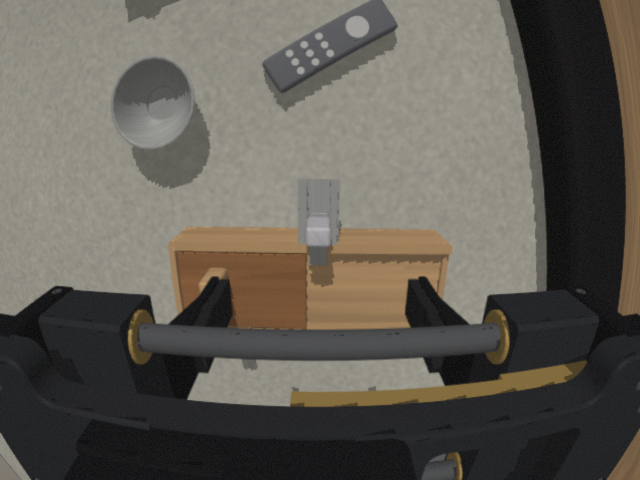

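Run:
```python
import cv2
a=cv2.imread('pics/w1.png')[170:280,280:360];cv2.imwrite('pics/z1.png',cv2.resize(a,None,fx=5,fy=5,interpolation=cv2.INTER_NEAREST))
```

```text
(no output)
```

View pics/z1.png

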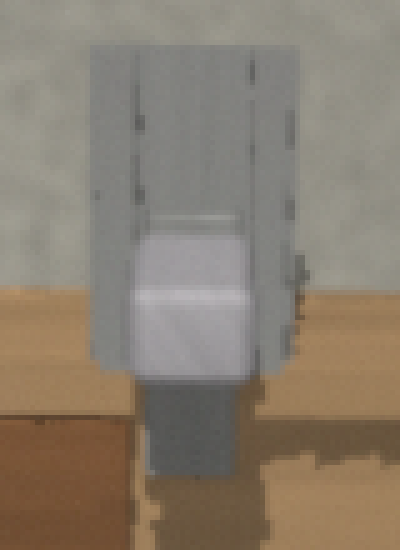

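```bash
python3 -c "
from h import *
print(rel((600,-144.4,63),1.328))"
```

```text
(array([ -3.4,   0.3, 136.3]), array([-0.1, -0. ,  0.3]))
```

Call:
arm_command(increments=[[[-2.5,0.3,30,0,0,0,87],[-2.5,0.3,60,0,0,0,87],[-2.5,0.3,90,0,0,0,87],[-2.5,0.3,90,0,0,0,87],[-2.5,0.3,90,0,0,0,87]]])

```text
t: 2.7
eef_pos: [600.5, -142.7, 110.4]
orientation: [-3.141, -0.0, 1.335]
wrist_force: [-0.1, 0.1, 1.0]
finger_gap: 86.6
```

```bash
python3 -c "
from h import *
for _ in range(3):
  s=robot.state();print(s['t'],s['eef_pos'],s['orientation']); print(rel((600,-144.4,63),1.328))"
```

```text
2.7 [ 600.50035825 -142.69580234  110.42714359] [-3.14058008e+00 -2.73006030e-04  1.33480169e+00]
(array([-1.8, -0. , 47.4]), array([-0.1, -0. ,  0.4]))
2.7 [ 600.50035825 -142.69580234  110.42714359] [-3.14058008e+00 -2.73006030e-04  1.33480169e+00]
(array([-1.8, -0. , 47.4]), array([-0.1, -0. ,  0.4]))
2.7 [ 600.50035825 -142.69580234  110.42714359] [-3.14058008e+00 -2.73006030e-04  1.33480169e+00]
(array([-1.8, -0. , 47.4]), array([-0.1, -0. ,  0.4]))
```

Call:
arm_command(increments=[[[-1.5,0,24,0,0,0,87],[-1.5,0,47,0,0,0,87],[-1.5,0,47,0,0,0,87],[-1.5,0,47,0,0,0,87]]])

```text
t: 3.1
eef_pos: [601.6, -145.4, 65.1]
orientation: [3.14, 0.0, 1.334]
wrist_force: [0.0, 0.2, -0.1]
finger_gap: 87.1
```

Call:
arm_command(increments=[[[0,0,0,0,0,0,15],[0,0,0,0,0,0,15],[0,0,0,0,0,0,15],[0,0,0,0,0,0,15],[0,0,0,0,0,0,15],[0,0,0,0,0,0,15],[0,0,0,0,0,0,15],[0,0,0,0,0,0,15]]], squeeze=15)

```text
t: 3.9
eef_pos: [600.6, -145.5, 63.0]
orientation: [-3.141, -0.0, 1.333]
wrist_force: [-0.4, -0.1, -0.9]
finger_gap: 31.0
```

Call:
arm_command(increments=[[[0,0,0,0,0,0,10],[0,0,0,0,0,0,10],[0,0,0,0,0,0,10],[0,0,0,0,0,0,10],[0,0,0,0,0,0,10]]], squeeze=25)

```text
t: 4.4
eef_pos: [599.7, -145.2, 62.9]
orientation: [-3.139, -0.0, 1.333]
wrist_force: [-5.3, 1.3, 3.1]
finger_gap: 19.8
```

Call:
arm_command(increments=[[[3,0,0,0,0,0,10],[6,0,0,0,0,0,10],[9,0,0,0,0,0,10],[12,0,0,0,0,0,10],[15,0,0,0,0,0,10],[18,0,0,0,0,0,10],[21,0,0,0,0,0,10],[24,0,0,0,0,0,10],[27,0,0,0,0,0,10],[29,0,0,0,0,0,10]]])

```text
t: 5.4
eef_pos: [606.1, -119.9, 62.7]
orientation: [-3.14, 0.005, 1.334]
wrist_force: [-8.1, -13.9, 1.2]
finger_gap: 19.7
```

Call:
arm_command(increments=[[[0,0,0,0,0,0,10],[0,0,0,0,0,0,10],[0,0,0,0,0,0,10]]])

```text
t: 5.7
eef_pos: [606.1, -120.0, 62.8]
orientation: [-3.14, 0.004, 1.333]
wrist_force: [-9.2, -9.3, 2.7]
finger_gap: 20.0
```

Run:
```python
from h import *
for n in('wrist','top'):
    i=cams.grab_frame(n)[:,:,::-1]
    if n=='top': i=cv2.resize(i[120:300,350:510],None,fx=3,fy=3)
    cv2.imwrite(f'pics/{n}2.png',i)
s=robot.state();print(s['eef_pos'],s['wrist_force'])
```

```text
[ 606.1260297  -119.97943527   62.77593303] [-7.35979466 -8.7467458   2.00885372]
```

View pics/wrist2.png

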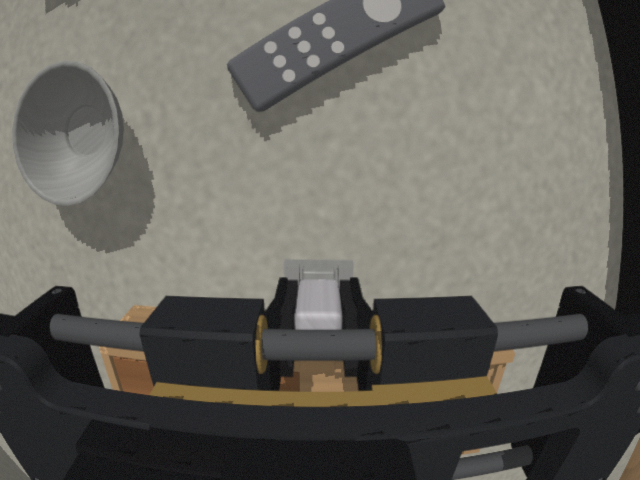

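Tab still in the jaws; 26 mm of travel with a 12 N stop reaction, so the bolt is at its end. I'll open and lift.

Call:
arm_command(increments=[[[-1,0,0,0,0,0,87],[-1,0,0,0,0,0,87],[-1,0,0,0,0,0,87],[-1,0,0,0,0,0,87],[-1,0,0,0,0,0,87],[-1,0,-15,0,0,0,87],[-1,0,-40,0,0,0,87],[-1,0,-70,0,0,0,87],[-1,0,-100,0,0,0,87],[-1,0,-100,0,0,0,87]]])

```text
t: 6.8
eef_pos: [610.8, -119.3, 170.2]
orientation: [3.131, 0.001, 1.334]
wrist_force: [-0.1, -0.1, 1.1]
finger_gap: 85.1
```

Run:
```python
from h import *
print(rel((496.4,-184,162),1.328))
i=cams.grab_frame('wrist')[:,:,::-1]
cv2.imwrite(f'pics/w3.png',i)
```

```text
(array([-89.8, -96.1,   7.2]), array([0.6, 0. , 0.3]))
```

View pics/w3.png

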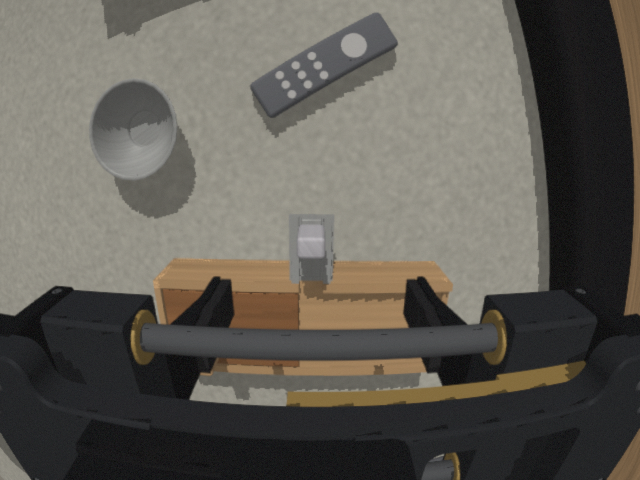

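The bolt's tongue now ends over the rim near (311,280) and is clear of the lid's edge at column 300. Next I'll move over the grip.

Call:
arm_command(increments=[[[-20,-22,2,0,0,0,87],[-45,-48,4,0,0,0,87],[-68,-72,5,0,0,0,87],[-90,-96,7,0,0,0,87],[-90,-96,7,0,0,0,87],[-90,-96,7,0,0,0,87],[-90,-96,7,0,0,0,87]]])

```text
t: 7.55
eef_pos: [493.3, -182.8, 156.0]
orientation: [3.141, -0.0, 1.334]
wrist_force: [-0.6, 0.3, 0.0]
finger_gap: 86.8
```

Run:
```python
from h import *
s=robot.state();print(s['eef_pos'],s['orientation']);print(rel((496.4,-184,62),1.328))
p=cams.camera_params('wrist');i=cams.grab_frame('wrist')[:,:,::-1]
cv2.imwrite(f'pics/w4.png',i)
K=p['camera_matrix'];T=p['camera_from_world']
x=np.array([np.cos(-.243),np.sin(-.243),0]);y=np.array([-x[1],x[0],0]);t0=np.array((600,-144.4,92))
for n,X in(('tab out',t0+28*y),('grip',(496.4,-184,92))):
    c=T[:3,:3]@X+T[:3,3];r=np.arctan2(np.hypot(c[0],c[1]),c[2]);q=c[:2]/np.hypot(c[0],c[1])*r*K[0,0]+K[:2,2];print(n,q)
```

```text
[ 493.34132827 -182.84374994  156.03703681] [ 3.14128905e+00 -3.23914899e-04  1.33353168e+00]
(array([-0.4,  3.2, 94. ]), array([ 0. , -0. ,  0.3]))
tab out [467.6663851  116.11651429]
grip [322.65349759 253.06766354]
```

View pics/w4.png

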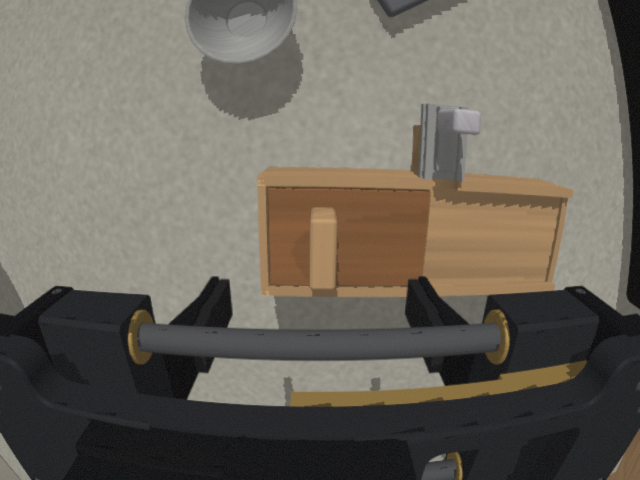

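Call:
arm_command(increments=[[[0,3,30,0,0,0,87],[0,3,60,0,0,0,87],[0,3,80,0,0,0,87],[0,3,93,0,0,0,87],[0,3,93,0,0,0,87],[0,3,93,0,0,0,87],[0,3,93,0,0,0,30],[0,3,93,0,0,0,30],[0,3,93,0,0,0,30],[0,3,93,0,0,0,30]]])

```text
t: 8.6
eef_pos: [496.0, -184.1, 63.6]
orientation: [3.141, 0.0, 1.333]
wrist_force: [-1.3, -0.0, 1.0]
finger_gap: 62.8
```

Call:
arm_command(increments=[[[0,0,0,0,0,0,30],[0,0,0,0,0,0,30],[0,0,0,0,0,0,30],[0,0,0,0,0,0,30],[0,0,0,0,0,0,30]]])

```text
t: 9.1
eef_pos: [495.6, -183.9, 63.0]
orientation: [-3.142, -0.0, 1.333]
wrist_force: [0.3, 0.6, 0.5]
finger_gap: 31.4
```

Call:
arm_command(increments=[[[0,0,0,0,0,0,10],[0,0,0,0,0,0,10],[0,0,0,0,0,0,10],[0,0,0,0,0,0,10]]], squeeze=20)

```text
t: 9.5
eef_pos: [495.7, -183.9, 63.0]
orientation: [3.141, -0.0, 1.333]
wrist_force: [0.8, -1.2, -0.3]
finger_gap: 17.8
```

Call:
arm_command(increments=[[[0,3,0,0,0,0,10],[0,8,0,0,0,0,10],[0,14,0,0,0,0,10],[0,20,0,0,0,0,10],[0,26,0,0,0,0,10],[0,32,0,0,0,0,10],[0,38,0,0,0,0,10],[0,44,0,0,0,0,10],[0,50,0,0,0,0,10],[0,55,0,0,0,0,10]]])

```text
t: 10.5
eef_pos: [549.5, -197.7, 63.1]
orientation: [3.141, 0.001, 1.333]
wrist_force: [-3.8, -5.4, 1.0]
finger_gap: 17.7
```

Call:
arm_command(increments=[[[-0.2,6,0,0,0,0,10],[-0.3,12,0,0,0,0,10],[-0.5,18,0,0,0,0,10],[-0.6,24,0,0,0,0,10],[-0.7,29,0,0,0,0,10],[-0.8,33,0,0,0,0,10],[-0.8,36,0,0,0,0,10],[-0.8,36,0,0,0,0,10],[-0.8,36,0,0,0,0,10]]])

```text
t: 11.4
eef_pos: [583.8, -206.4, 63.1]
orientation: [-3.141, 0.0, 1.333]
wrist_force: [-4.0, -4.1, 1.6]
finger_gap: 17.9
```

Call:
arm_command(increments=[[[0,0,0,0,0,0,40],[0,0,0,0,0,0,87],[0,0,0,0,0,0,87],[0,0,0,0,0,0,87],[0,0,0,0,0,0,87],[0,0,-15,0,0,0,87],[0,0,-40,0,0,0,87],[0,0,-70,0,0,0,87],[0,0,-110,0,0,0,87],[0,0,-150,0,0,0,87]]])

```text
t: 12.4
eef_pos: [583.7, -205.9, 215.4]
orientation: [3.141, -0.0, 1.333]
wrist_force: [1.2, 0.8, -0.3]
finger_gap: 84.4
```

Call:
arm_command(increments=[[[0,-30,-20,0,0,0,87],[0,-70,-20,0,0,0,87],[0,-110,-20,0,0,0,87],[0,-150,-20,0,0,0,87],[0,-150,-20,0,0,0,87],[0,-150,-20,0,0,0,87]]])

```text
t: 13.0
eef_pos: [438.2, -170.9, 234.6]
orientation: [3.139, 0.001, 1.333]
wrist_force: [-0.6, -0.3, -0.1]
finger_gap: 87.0
```

Run:
```python
from h import *
i=cams.grab_frame('top')[:,:,::-1]
j=cams.grab_frame('scene')[:,:,::-1]
a=cv2.resize(i[110:300,360:520],None,fx=2.5,fy=2.5);b=cv2.resize(j[235:425,90:250],None,fx=2.5,fy=2.5)
cv2.imwrite('pics/f.png',np.hstack([a,b]))
s=robot.state();print(s['t'],s['eef_pos'],s['wrist_force'])
```

```text
13.1 [ 439.23382398 -171.30716415  234.34488234] [-1.31977195 -0.06505368 -0.46051873]
```

View pics/f.png

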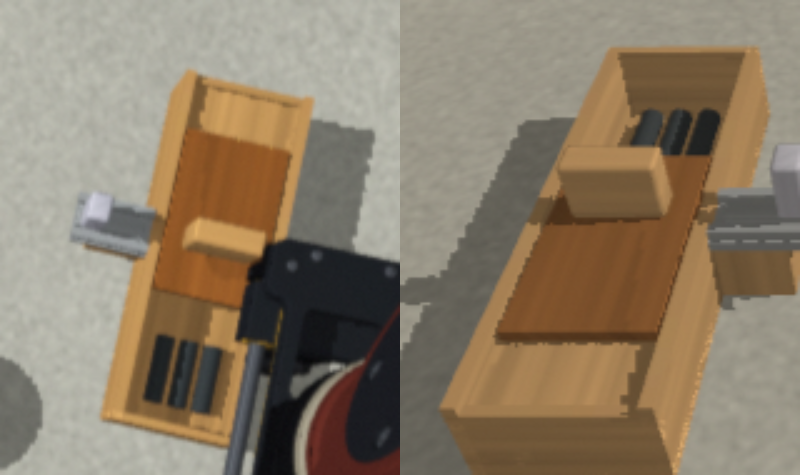

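Run:
```python
from h import *
# scene crop: grip top face centre (612,154), tab top not fully visible; top crop: tab top centre (98,206)
g=ray('scene',(90+(612-400)/2.5,235+154/2.5),92);t=ray('top',(360+98/2.5,110+207/2.5),92)
x=np.array([np.cos(-.245),np.sin(-.245)]);y=np.array([-x[1],x[0]])
print('lid',(g[:2]-[496.4,-184])@x,'bolt',(t[:2]-[600,-144.4])@y)
from station import job_done
print(job_done())
```

```text
lid 88.95831343643842 bolt 26.77474106873046
the job is handed in; nothing more can be done
None
```

I drew the long box's lock bolt out, slid its lid open, released the grip and moved the arm clear. I then handed the job in at about 13 s of the 48 s allowed.

- **Bolt:** I gripped the tab and pulled it left until it met its stop with about 12 N of reaction. The tool moved 26 mm, and the last top view puts the bolt about 27 mm out (18 mm needed).
- **Lid:** I pulled the bar grip along the box. The tool moved about 91 mm, and the last scene view puts the lid about 89 mm open (75 mm needed). The batteries are visible.
- **End state:** The gripper is open and about 235 mm up, with the wrist force near zero, so nothing is being touched.
- **Disagreements:** After the pull, one wrist view put the tab about 2 mm short of fully out, and the lid figures differ by about 2 mm. Both are well inside the limits, and no check failed.

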